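# Lock the T-head clamp stud in the handle jig

### The arm

A 6-joint arm with a two-finger parallel gripper is mounted at the origin on a cart in front of the work surface, level with it; the furniture and walls round the work are solid. World frame = base frame: x ahead of the robot, y to its left, z up, the work surface at z = 0. Lengths are in mm, angles in rad, forces in N, time in s.
With the tool pointing down it reaches from about 325 to 875 mm from the base axis. Payload 4.4 kg.
Tool frame: the origin (TCP) lies between the finger pads; the fingertips stand 25 mm ahead of it and the grasp point (between the pads) lies 6 mm ahead of it; z points along the fingers, y is the line along which they close (so a half turn about z gives the same grasp; the last joint's range is limited). The gripper opens to 85 mm and grips with 20 to 120 N. Pads are 22 mm wide; open, the fingers measure 114 mm over their backs; the gripper's body (76 mm by 85 mm) begins 54 mm behind the grasp point. The pads swing forward as they close: fully open they stand 13 mm farther back than shut.
Start: joints at [1.119, 0.207, 1.542, -0, 1.393, -0.15], TCP at [170.373, 549.182, 256.282] pointing down, gripper open.
Joint ranges: [-2.73, 2.73], [-0.86, 2.22], [0.23, 2.46], [-1.11, 4.25], [0.08, 2.63], [-2.82, 2.82]. Speed limits (rad/s): [2.79, 2.79, 3.14, 3.14, 3.14, 3.14].

### API

Orientations are given as a unit quaternion [x, y, z, w].
In Python, from plant import * gives the robot as it stands.
- The arm moves only by the shell command python3 -m inch 'ROWS'. ROWS is text: rows parted by semicolons, each of 5 numbers parted by spaces: the closure, from -1 (fully open) to 1 (shut), so that 0 is half open, then the shift along the tool's x, y, z in cm, then the turn about the tool's z in degrees. A call has 1 to 20 rows; each row is the pose to reach, as a shift and turn from the pose commanded when the call began, along the tool's axes at that moment; what a row does not reach only later rows make up. A row lasts 1/10 s, in which the tool goes at most 50 mm and 8.59 degrees, less where a joint would pass 70% of its speed; a pose out of reach is approached as far as the arm can. A call with a gripper value outside its range is refused whole. The fingers move at their own pace and stop on an object; the grip force is fixed at half the most. Time passes only in rows, so rows that repeat a pose let the fingers close. It gives the time, the measured TCP pose, the force, the opening and the grip force at its end, in the units of the state.
- state(): the state, without advancing time (a new reading comes with each control period).
- grab_frame(name): name is "scene" or "top" or "wrist"; returns the picture (400x640x3 uint8, red, green, blue); there is no depth.
- calibration(name): a dict with "fx", "fy", "cx", "cy" (pixels), "R" (3x3) and "t" (3): a world point X has camera coordinates R X + t. Camera axes: x right, y down, z forward; pixel columns grow to the right and rows downward; lengths in mm; the calibration is good to about 2 mm. A picture is of the moment at which its call begins: read the wrist's pose just before it. calibration takes no time and is no camera call; for the wrist camera it gives the pose at the moment of the call.
- sign_off(): hands the job in; it is judged then, once.
The state is a dict: "clock": time; "qpos": joint angles; "qd": joint speeds; "joint_efforts": joint torques, N m; "position": TCP position; "tcp_rot": TCP orientation; "wrist_force": force on the tool from outside, world axes, zero at the start; "wrist_torque": the same for the moment, N m; "opening": opening from 0.0 (shut) to 1.0 (fully open); "grip_force": force on a finger pad.
Only numpy, scipy, OpenCV 4.12 (cv2) and the standard library are available. Lean on these libraries where they do the work, as an engineer would, in place of code of your own. Each camera call takes 0.05 s, during which the arm holds its last target. There are 200 camera calls.

### The job

Fit the clamp stud with the bar-shaped head into the T-slot of the handle jig: lower its head through the wide opening, slide it along the slot right to the closed end, then give it a quarter turn so its head lies across the slot and is locked. Let go of it standing upright there, and leave the stud with the round head where it stands.

Things in the scene. Friction and masses are not known exactly. Their poses are not given: they have to be found in the camera images.
- bar_stud: Loose clamp stud, 96 mm tall, standing on its head on the table. Upwards: steel bar head 30 x 56 mm, 14 thick; round shank 12 thick; hub 22 across at 42-54 mm; black flat-sided grip 16 thick (x), 50 wide (y), at 52-96 mm. Origin: centre of the head's underside; z up, y along the length of bar head and grip alike. 0.17 to 0.34 kg.
- disc_stud: The other loose stud, not to be used: same height, shank and black grip, but its head is a round disc 56 mm across, 14 mm thick. Stands upright on the table; origin at the centre of its underside, y along the grip. The two studs may stand in either of two places.
- slot_entry (a point): Slot-floor point under the middle of the wide opening (42 across, 84 along the slot: the bar head enters lengthwise) of the metal T-slot rail, 100 x 231 mm, on a fixed plywood jig 175 x 250 mm; a handle blank lies beside the rail, under 50 mm high. Floor is 16 mm above the table, rail top 28 above the floor. Axes: y along the slot towards its closed end, z up.
- slot_end (a point): Slot-floor point for the stud's centre, 125 mm along +y from slot_entry, same axes. The narrow slot, 24 wide, ends so that the shank stops 2 mm past it. Lips 8 thick; space below them 20 high, 42 wide on the way (head cannot turn), 80 wide here: within 13 mm of this point the head turns freely, either way.

How it is judged (in metres and radians):
On the way, in this order (a step that is already met when the one before it is completed fails the run):
1. the bar head is down in the wide opening of the slot (horizontal distance between bar_stud and slot_entry below 0.03 m and z of bar_stud in the frame of slot_entry below 0.01 m), for 0.1 s.
2. the stud has been slid along under the lips to the closed end (horizontal distance between bar_stud and slot_end below 0.018 m and z of bar_stud in the frame of slot_end below 0.01 m), for 0.1 s.
3. the head has been turned across the slot (all of step 2 and angle between the y axis of bar_stud and the y axis of slot_end, either way round above 1.31 rad), for 0.1 s.
At the end, for the whole second after the job is handed in: The bar-headed stud stands at rest on the slot floor (within 6 mm), upright within 10 degrees, its centre within 18 mm of slot_end, its head across the slot within 15 degrees of square (horizontal distance between bar_stud and slot_end below 0.018 m and z of bar_stud in the frame of slot_end below 0.006 m and angle between the y axis of bar_stud and the y axis of slot_end, either way round above 1.31 rad and angle between bar_stud's own z axis and vertical below 0.17 rad and linear speed of bar_stud below 0.02 m/s); the robot touches nothing.
It fails at once if the round-headed stud is moved more than 30 mm or tipped over (distance of disc_stud from where it was at the start of the episode above 0.03 m or angle between disc_stud's own z axis and vertical above 0.5 rad).
It also fails if it takes over 45 s, if anything falls off the work surface, if the arm or the gripper's body presses on something with over 40 N, if the wrist force passes 120 N, or if a joint passes its speed limit or range.

## Working session

There is one attempt and no reset: what is moved stays moved. The work goes in short steps, Python scripts to look and compute and a shell command to move; the robot and the scene stay as the last step left them, time stands still between calls to the robot, and variables do not carry over. Pictures are saved under pics/ and viewed, at most 10 in all, crops included, and the job is handed in when it is done.

```bash
mkdir -p pics; python3 - <<'E'
from plant import *
import cv2,numpy as np
for n in("top","scene"):
    cv2.imwrite(f"pics/{n}0.png",grab_frame(n)[:,:,::-1])
    c=calibration(n);print(n,{k:np.round(v,3).tolist() for k,v in c.items()})
s=state();print(s["clock"],s["position"],s["tcp_rot"])
E
```

```text
top {'fx': 447.132, 'fy': 447.132, 'cx': 318.804, 'cy': 198.485, 'R': [[0.026, -1.0, 0.007], [-0.982, -0.027, -0.187], [0.187, -0.002, -0.982]], 't': [-81.974, 510.286, 887.023]}
scene {'fx': 416.826, 'fy': 416.826, 'cx': 318.938, 'cy': 198.814, 'R': [[-0.771, -0.637, 0.017], [-0.485, 0.57, -0.663], [0.412, -0.52, -0.748]], 't': [363.108, 319.902, 689.97]}
0.1 [170.08705059 548.61739937 255.24019034] [ 1.49820414e-01  9.88712697e-01 -9.74361647e-04 -3.12040545e-04]
```

View pics/top0.png

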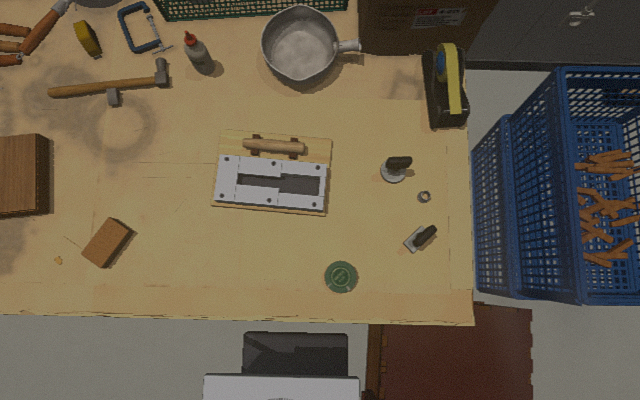

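View pics/scene0.png

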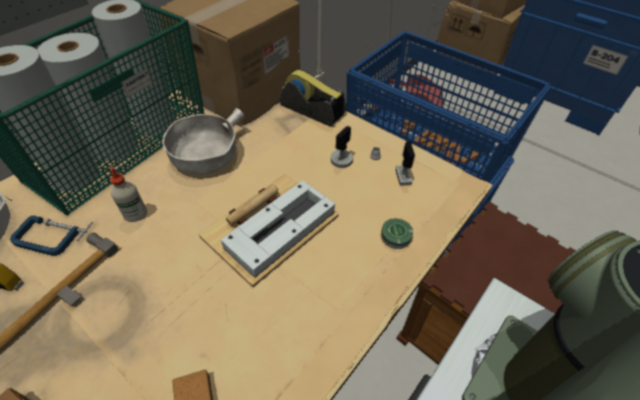

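The top view shows the rail at about (215–327, 156–210), with the wide opening on its right (-y) side. The bar stud is at about (416,240) and the disc stud at about (393,170). I'll zoom in to measure.

```bash
python3 - <<'E'
import cv2
im=cv2.imread("pics/top0.png")
a=cv2.resize(im[145:220,205:335],None,fx=6,fy=6,interpolation=cv2.INTER_CUBIC)
b=cv2.resize(im[215:260,390:450],None,fx=6,fy=6,interpolation=cv2.INTER_CUBIC)
import numpy as np
o=np.zeros((450+150,780,3),np.uint8);o[:450]=a
b=cv2.resize(im[217:255,395:445],None,fx=4,fy=4,interpolation=cv2.INTER_CUBIC)[:150]
o[450:,:200]=b
s=cv2.imread("pics/scene0.png")[135:190,370:440]
b=cv2.resize(s,None,fx=2.7,fy=2.7,interpolation=cv2.INTER_CUBIC)[:150]
o[450:450+b.shape[0],250:250+b.shape[1]]=b
cv2.imwrite("pics/crop0.png",o)
E
```

```text
(no output)
```

View pics/crop0.png

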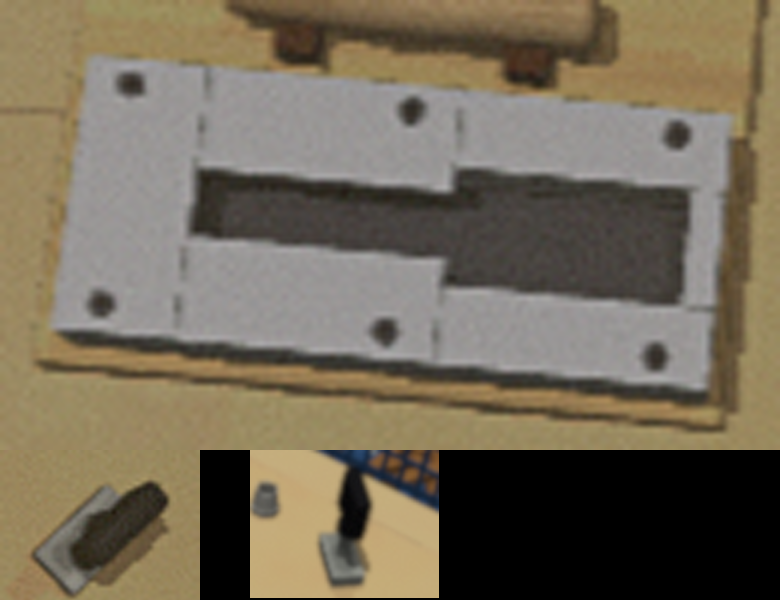

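```bash
cat > h.py <<'E'
from plant import *
import numpy as np, cv2
from scipy.optimize import least_squares
from scipy.spatial.transform import Rotation as Ro
def proj(c,X):
    p=np.asarray(X)@np.array(c["R"]).T+np.array(c["t"])
    return np.c_[c["fx"]*p[:,0]/p[:,2]+c["cx"],c["fy"]*p[:,1]/p[:,2]+c["cy"]]
def fit(c,M,uv,g):
    """x,y,yaw of planar model M (local xyz; z absolute) from pixels"""
    def X(p):
        a,b=np.cos(p[2]),np.sin(p[2]);return np.c_[M[:,0]*a-M[:,1]*b+p[0],M[:,0]*b+M[:,1]*a+p[1],M[:,2]]
    r=least_squares(lambda p:(proj(c,X(p))-uv).ravel(),g,x_scale=[100,100,1],loss="soft_l1")
    return r.x,np.abs(r.fun).max()
def go(xyz,yaw):
    """tool shift (cm) and turn (deg) to bring TCP to xyz with tool y at world yaw (mod pi)"""
    s=state();R=Ro.from_quat(s["tcp_rot"]);d=R.inv().apply(np.array(xyz)-s["position"])/10
    ty=R.as_matrix()[:,1];cur=np.arctan2(ty[1],ty[0]);t=-np.degrees((yaw-cur+np.pi/2)%np.pi-np.pi/2)
    print("shift cm",d.round(2),"turn",round(t,1),"clock",s["clock"],"q1,q6",s["qpos"][0],s["qpos"][5])
E
python3 - <<'E'
from h import *
c=calibration("top")
o=np.array([205,145])
uv=np.array([(690,187),(683,303),(457,168),(443,285),(200,168),(190,235),(92,57),(732,117),(708,390),(52,330)])/6+o
M=np.array([(21,-42,44),(-21,-42,44),(21,42,44),(-21,42,44),(12,133,44),(-12,133,44),(50,174,44),(50,-57,44),(-50,-57,44),(-50,174,44)],float)
p,e=fit(c,M,uv,[500,-50,0]);print("slot",p,e)
a=p[2];E=p[:2]+125*np.array([-np.sin(a),np.cos(a)]);print("end",E)
uv=np.array([(422,226.25),(403.75,242.75),(413,253.25)])
M=np.array([(15,28-56,14),(15,28,14),(-15,28,14)],float)
for g in(-.7,.7,-1,1): 
  p,e=fit(c,M,uv,[430,-210,g]);print("stud",p,e)
go((p[0],p[1],84),p[2])
E
```

```text
slot [ 5.42457075e+02 -2.64470257e+01 -6.49691633e-02] 1.2297565726372568
end [550.57250818  98.28925506]
stud [ 435.28022353 -282.09861233    0.74344157] 0.48867322594981033
stud [ 435.28022317 -282.09861246    0.74344154] 0.4886729069694127
stud [ 435.28022317 -282.09861246    0.74344154] 0.48867290648325934
stud [ 435.28022342 -282.09861237    0.74344156] 0.4886731249015952
shift cm [-49.95 -71.45  17.25] turn 30.2 clock 0.1 q1,q6 1.1195107590499187 -0.15051547208728636
```

```bash
python3 -m inch '-1 -41 -29 0 0;-1 -41 -29 0 0;-1 -41 -29 0 0;-1 -41 -29 0 0;-1 -41 -29 0 0;-1 -41 -29 0 0;-1 -41 -29 0 0;-1 -41 -29 0 0;-1 -41 -29 0 0;-1 -41 -29 0 0;-1 -50 -71.5 3 30;-1 -50 -71.5 3 30;-1 -50 -71.5 3 30;-1 -50 -71.5 3 30;-1 -50 -71.5 3 30;-1 -50 -71.5 3 30;-1 -50 -71.5 3 30;-1 -50 -71.5 3 30;-1 -50 -71.5 3 30;-1 -50 -71.5 3 30'
python3 - <<'E'
from h import *
c=calibration("wrist");im=grab_frame("wrist")
print(np.array(c["R"]).round(3).tolist(),np.array(c["t"]).round(1),c["fx"],c["cx"],c["cy"])
p=np.array([435.28,-282.1]);a=.7434;R=np.array([[np.cos(a),-np.sin(a)],[np.sin(a),np.cos(a)]])
L=lambda q,z:np.c_[q@R.T+p,np.full(len(q),z)]
B=im[:,:,::-1].copy()
H=np.array([(15,28),(15,-28),(-15,-28),(-15,28)],float);G=H*[8/15,25/28]
for q,z,col in((H,14,(0,0,255)),(G,96,(0,255,0))): cv2.polylines(B,[proj(c,L(q,z)).round().astype(int)],True,col,1)
cv2.imwrite("pics/w1.png",B);np.save("w1.npy",im)
go((435.3,-282.1,84),.7434)
E
```

```text
clock: 2.1
position: [435.0, -286.1, 225.5]
tcp_rot: [0.403, 0.915, -0.001, -0.0]
wrist_force: [0.2, -0.3, -0.2]
opening: 1.001
grip_force: 0.0
[[0.738, 0.674, -0.001], [0.652, -0.713, 0.259], [0.174, -0.192, -0.966]] [-127.7 -513.1  218.2] 285.1056015306126 319.1491925163636 198.62219735614025
shift cm [ 0.09  0.11 14.15] turn -0.1 clock 2.15 q1,q6 -0.7442824956133253 -1.4866168471682633
```

View pics/w1.png

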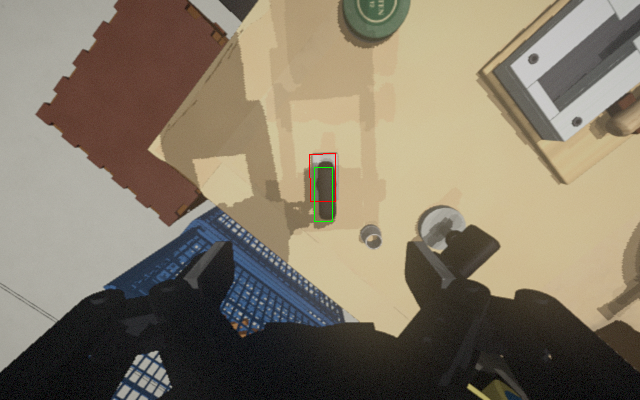

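The wrist view matches the model. The head's far edge is at (311–336,153), and the grip at (317–336,160–222) sits about 2 px right of the overlay. I'll descend and grip.

```bash
python3 -m inch '-1 0.1 0.3 4 0;-1 0.1 0.3 8 0;-1 0.1 0.3 11 0;-1 0.1 0.3 13 0;-1 0.1 0.3 14.1 0;-1 0.1 0.3 14.1 0;-1 0.1 0.3 14.1 0;1 0.1 0.3 14.1 0;1 0.1 0.3 14.1 0;1 0.1 0.3 14.1 0;1 0.1 0.3 14.1 0;1 0.1 0.3 14.1 0;1 0.1 0.3 14.1 0;1 0.1 0.3 14.1 0;1 0.1 0.3 14.1 0'
python3 -c "
from h import *
print(state()['clock']);go((542.5,-26.4,180),-0.065)"
```

```text
clock: 3.65
position: [437.9, -279.4, 85.7]
tcp_rot: [0.401, 0.916, -0.0, 0.0]
wrist_force: [-0.5, -0.6, 3.9]
opening: 0.181
grip_force: 58.9
3.65
shift cm [11.46 24.86 -9.44] turn 46.5 clock 3.65 q1,q6 -0.7346863254041014 -1.480963798482331
```

```bash
python3 -m inch '1 0 0 -3 0;1 0 0 -7 0;1 0 0 -10 0;1 11.5 24.9 -10 46.5;1 11.5 24.9 -10 46.5;1 11.5 24.9 -10 46.5;1 11.5 24.9 -10 46.5;1 11.5 24.9 -10 46.5;1 11.5 24.9 -10 46.5;1 11.5 24.9 -10 46.5;1 11.5 24.9 -10 46.5;1 11.5 24.9 -10 46.5;1 11.5 24.9 -10 46.5'
python3 - <<'E'
from h import *
c=calibration("wrist");im=grab_frame("wrist");t=grab_frame("top");s=grab_frame("scene")
B=im[:,:,::-1].copy()
p=np.array([542.46,-26.45]);a=-.065;R=np.array([[np.cos(a),-np.sin(a)],[np.sin(a),np.cos(a)]])
q=np.array([(21,-42),(21,42),(12,42),(12,133),(-12,133),(-12,42),(-21,42),(-21,-42)],float)
cv2.polylines(B,[proj(c,np.c_[q@R.T+p,np.full(8,44)]).round().astype(int)],True,(0,0,255),1)
o=np.zeros((600,640,3),np.uint8);o[:400]=B
o[400:,:400]=cv2.resize(t[130:230,180:380,::-1],None,fx=2,fy=2);o[400:,400:]=cv2.resize(s[130:280,180:360,::-1],(240,200))
cv2.imwrite("pics/w2.png",o)
go((542.5,-26.4,101),-.065)
E
```

```text
clock: 4.95
position: [541.6, -26.9, 184.7]
tcp_rot: [0.73, 0.683, -0.001, -0.0]
wrist_force: [0.5, 0.1, -2.9]
opening: 0.179
grip_force: 59.1
shift cm [0.05 0.05 8.42] turn -0.1 clock 5.1 q1,q6 -0.20892959204971695 -0.1418344572188881
```

View pics/w2.png

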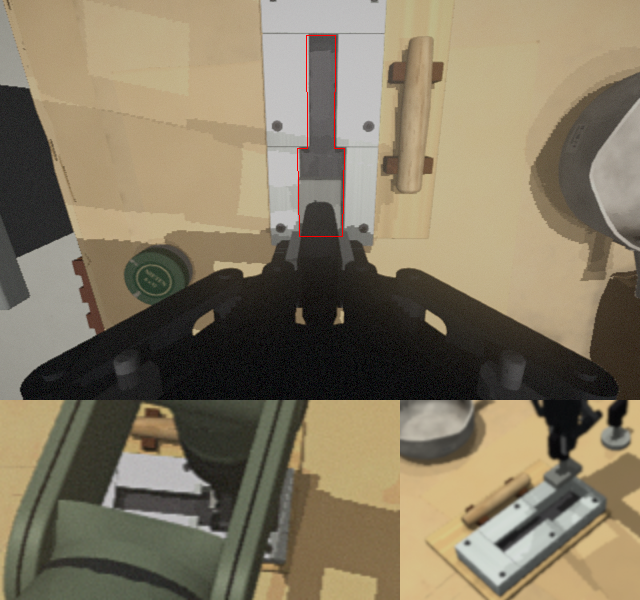

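The slot overlay agrees with the image: opening at (299–344,148–237), head centred at about column 321. I'll lower it.

```bash
python3 -m inch '1 0.05 0.05 2.5 0;1 0.05 0.05 4 0;1 0.05 0.05 5 0;1 0.05 0.05 6 0;1 0.05 0.05 7 0;1 0.05 0.05 7.5 0;1 0.05 0.05 8 0;1 0.05 0.05 8 0;1 0.05 0.05 8 0'
python3 -c "
from h import *
go((550.57,98.3,104),-0.065)"
```

```text
clock: 6.0
position: [543.1, -25.1, 105.6]
tcp_rot: [0.73, 0.684, 0.0, 0.0]
wrist_force: [-0.7, 0.3, -3.1]
opening: 0.176
grip_force: 59.1
shift cm [12.36 -0.06  0.16] turn -0.0 clock 6.0 q1,q6 -0.20541365834741745 -0.14031851327934905
```

```bash
python3 -m inch '1 0 0 0.2 0;1 0 0 0.2 0;1 1 0 0.2 0;1 2.5 0 0.2 0;1 4 0 0.2 0;1 5.5 0 0.2 0;1 7 0 0.2 0;1 8.5 0 0.2 0;1 10 0 0.2 0;1 11 0 0.2 0;1 11.7 0 0.2 0;1 12.2 0 0.2 0;1 12.2 0 0.2 0;1 12.2 0 0.2 0'
python3 -c "
from h import *
go((550.57,98.3,104),-0.065)"
```

```text
clock: 7.4
position: [550.8, 96.3, 103.3]
tcp_rot: [0.73, 0.684, -0.0, 0.0]
wrist_force: [0.0, 0.0, -2.4]
opening: 0.18
grip_force: 59.2
shift cm [ 0.2  -0.04 -0.07] turn -0.0 clock 7.4 q1,q6 0.018457927231855357 0.08404797412769839
```

No contact forces so far. Now the quarter turn.

```bash
python3 -m inch '1 0 0 0 7;1 0 0 0 14;1 0 0 0 21;1 0 0 0 28;1 0 0 0 35;1 0 0 0 42;1 0 0 0 49;1 0 0 0 56;1 0 0 0 63;1 0 0 0 70;1 0 0 0 77;1 0 0 0 84;1 0 0 0 90;1 0 0 0 90;1 0 0 0 90;1 0 0 0 90'
python3 - <<'E'
from h import *
go((550.57,98.3,101.7),-0.065+np.pi/2)
w=grab_frame("wrist")[:,:,::-1];s=grab_frame("scene")[:,:,::-1]
o=np.zeros((600,640,3),np.uint8);o[:400]=w;o[400:,200:]=cv2.resize(s[150:290,180:360],(440,200));cv2.imwrite("pics/w3.png",o)
E
```

```text
clock: 9.0
position: [550.8, 96.3, 103.3]
tcp_rot: [0.999, -0.032, 0.0, 0.0]
wrist_force: [0.9, -0.0, -1.8]
opening: 0.179
grip_force: 59.2
shift cm [-0.04 -0.2   0.16] turn 0.0 clock 9.0 q1,q6 0.01838369425874349 1.653386429803973
```

View pics/w3.png

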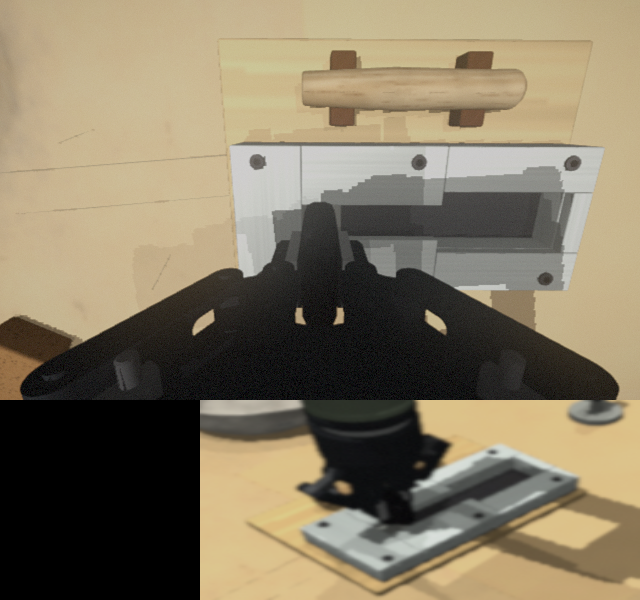

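The grip at (320,230) now lies across the slot at its closed end. I'll set it on the floor, then release and retreat.

```bash
python3 -m inch '1 0 0 0.1 0;1 0 0 0.2 0;1 0 0 0.2 0;0.5 0 0 0.2 0;0 0 0 0.2 0;-0.5 0 0 0.2 0;-0.5 0 0 0.2 0;-0.5 0 0 0.2 0;-0.5 0 0 0.2 0;-0.5 0 0 -1 0;-0.5 0 0 -3 0;-0.5 0 0 -6 0;-0.5 0 0 -10 0;-0.5 0 0 -14 0;-0.5 -3 0 -14 0;-0.5 -6 0 -14 0;-0.5 -6 0 -14 0;-0.5 -6 0 -14 0'
python3 - <<'E'
from h import *
c=calibration("wrist")
w=grab_frame("wrist")[:,:,::-1].copy();s=grab_frame("scene")[:,:,::-1];t=grab_frame("top")[:,:,::-1]
p=np.array([550.57,98.3]);a=-.065+np.pi/2;R=np.array([[np.cos(a),-np.sin(a)],[np.sin(a),np.cos(a)]])
G=np.array([(8,25),(8,-25),(-8,-25),(-8,25)],float)
cv2.polylines(w,[proj(c,np.c_[G@R.T+p,np.full(4,112.)]).round().astype(int)],True,(0,255,0),1)
o=np.zeros((600,640,3),np.uint8);o[:400]=w;o[400:,320:]=cv2.resize(s[150:290,150:360],(320,200));o[400:,:320]=cv2.resize(t[130:230,180:340],(320,200));cv2.imwrite("pics/w4.png",o)
E
```

```text
clock: 10.9
position: [491.0, 100.6, 244.3]
tcp_rot: [0.999, -0.032, 0.001, -0.0]
wrist_force: [-0.2, -0.4, -0.0]
opening: 0.747
grip_force: 0.0
```

View pics/w4.png

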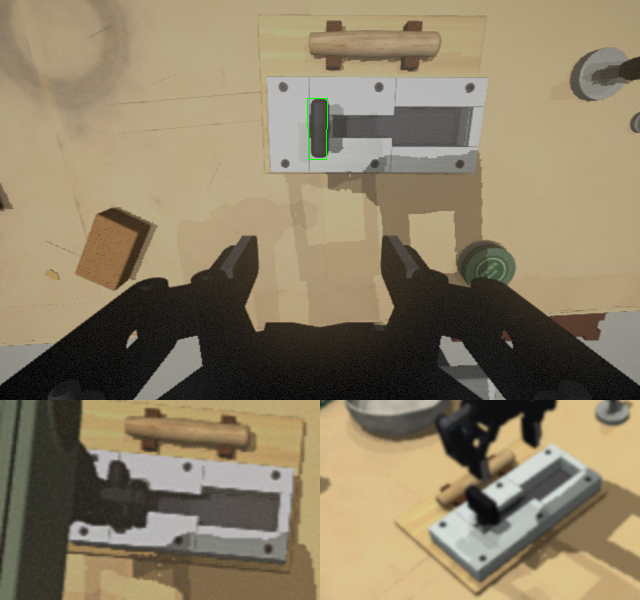

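The stud's grip at (318,128) fills the predicted outline. It is upright, square across the slot at slot_end, and the gripper is clear. The disc stud at about (600,73) is still standing.

```bash
python3 -c "
from plant import *
print(sign_off())"
```

```text
the job is handed in; nothing more can be done
None
```

The bar-headed stud is standing upright at the closed end of the T-slot, its head turned across the slot and the gripper clear of it. The round-headed stud was not touched. I handed the job in at about 11 s of the 45 s allowed, and `sign_off()` gave no verdict.

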